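# Hang the rinsed flask on the drying peg

### The job

Take the rinsed pink flask out of its wire cradle, turn it upside down and put it over the blue drying peg of the white rack, fully home so that its rim sits flush on the peg's collar, and let go. Lower it all the way down, do not let it drop onto the peg, and leave the mug, the spoon, the sugar jar and the flask's lid where they are. The peg is clamped somewhere along the rack's slot, nobody noted where, so feel (or look) for it.

Things in the scene. Friction and masses are not known exactly. Their poses are not given: they have to be found in the camera images.
- flask_center (a point): Centre of the open pink flask body (lid off): a straight tube 60 mm in diameter, 135 mm long, closed at one end, about 0.22 kg. Its x axis points along the flask to the mouth. At the start it lies level in the cradle, mouth roughly towards the robot, axis 55 mm above the table. Hint: gripped with the tool leaning 45 degrees towards the mouth, half a turn about the tool's axis brings the mouth down.
- flask_mouth (a point): Centre of the flask's open mouth, in the plane of the rim, 67.5 mm from flask_center; axes as flask_center (x points out of the mouth). Walls 5 mm thick, mouth 50 mm wide inside, bottom 6 mm thick. Gripping some 12 mm from the centre towards the closed end leaves more room for a leaning gripper.
- cradle_mid (a point): Fixed wire cradle: grey foot plate 130 x 90 mm, 6 mm thick, with two steel bars along its x axis (10 mm thick, 36 mm apart between centres, tops 30 mm above the table). The point lies 55 mm above the table over the cradle's centre; its x axis is the flask's direction at the start.
- rack: Fixed white drying rack with a blue peg. Plate 110 mm (x) by 200 mm (y), 12 mm thick; origin under its centre. The peg: a collar at its foot 74 mm in diameter and 20 mm high, on it a round post 38 mm in diameter up to 100 mm above the plate, then a chamfer to a 24 mm tip, 110 mm above the plate. The flask has 6 mm play all round on the post.
- rack_top (a point): Centre of the plate's upper face; z up, a black slot along y. The peg stands upright on the slot line, clamped immovably anywhere from -30 to +30 mm along y from here; its place is NOT reported: find it by touch (for instance sweep the shut fingers along the slot until they meet it) or by camera. Fully home, the flask's rim rests on the collar, 20 mm above this point.
- mug: Bystander: aluminium mug, 72 mm wide, 80 mm high, handle at +y; origin at the centre of its underside.
- sugar_jar: Bystander: glass sugar jar with a steel lid, 76 mm wide, 100 mm high; origin at the centre of its underside.
- teaspoon: Bystander: steel teaspoon, 150 mm long, lying flat along its x axis.
- flask_lid: Bystander: the flask's pink lid with a white flip spout, 62 mm wide, 43 mm high, on the table; origin at the centre of its underside.
Things that resemble listed ones, but are neither listed nor needed, are in the scene too. Leave any green or turquoise look-alike of the part that bears flask_center alone.

How it is judged (in metres and radians):
At the end, for the whole second after the job is handed in: The flask is upside down on the peg (axis within 0.08 rad of vertical, mouth down), its rim on the collar (16 to 24 mm above the rack's plate, within 11 mm of the slot line and 41 mm of the plate's centre along it), at rest and released (angle between flask_mouth's own x axis and vertical above 3.06 rad and x of flask_mouth in the frame of rack_top between -0.011 and 0.011 m and y of flask_mouth in the frame of rack_top between -0.041 and 0.041 m and z of flask_mouth in the frame of rack_top between 0.016 and 0.024 m and linear speed of flask below 0.02 m/s and contact force between flask and the fingers below 0.05 N); the robot touches nothing.
It fails at once if a bystander was moved by more than 25 mm (distance of any of mug, sugar_jar, teaspoon, flask_lid from where it was at the start of the episode above 0.025 m).
It fails at once if the flask was dropped (faster than 0.45 m/s) onto the peg (horizontal distance between flask_mouth and rack_top below 0.06 m and height (world z) of flask_mouth below 0.125 m and linear speed of flask above 0.45 m/s).
It also fails if it takes over 70 s, if anything falls off the work surface, if the arm or the gripper's body presses on something with over 40 N, if the wrist force passes 120 N, or if a joint passes its speed limit or range.

### The arm

A 6-joint arm with a two-finger parallel gripper is mounted at the origin on the work surface. World frame = base frame: x ahead of the robot, y to its left, z up, the work surface at z = 0. Lengths are in mm, angles in rad, forces in N, time in s.
With the tool pointing down it reaches from about 300 to 775 mm from the base axis. Payload 14.6 kg.
Tool frame: the origin (TCP) lies midway between the tips of the shut fingers; the grasp point (between the pads) lies 19 mm behind it; z points along the fingers, y is the direction in which the jaws open and shut (so a half turn about z gives the same grasp; the last joint's range is limited). The gripper opens to 94 mm and grips with 3 to 60 N. Pads are 16 mm wide; open, the fingers measure 119 mm over their backs; the gripper's body (75 mm by 177 mm) begins 78 mm behind the grasp point.
Start: joints at [1.233, 0.3, 1.521, -0, 1.321, -0.067], TCP at [147.124, 529.947, 177.346] pointing down, gripper open.
Joint ranges: [-3.03, 3.03], [-0.79, 2.21], [0.23, 2.52], [-1.04, 4.18], [0, 3.07], [-2.55, 2.55]. Speed limits (rad/s): [2.22, 2.22, 2.57, 3.14, 3.14, 3.14].

### API

Orientations are given as [roll, pitch, yaw] about the fixed x, y, z axes, in that order (R = Rz(yaw) Ry(pitch) Rx(roll)).
In Python, from cell import read_state, camera, get_calibration, sign_off gives the robot as it stands.
- The arm moves only by the tool carry_out, never from a script. Its argument "series" is a list of rows, each an object with "delta_pos": the shift along the world's x, y, z in mm, a list of three; "turn": the turn, a rotation vector about the world's x, y, z in rad, a list of three; "hand": the opening, from 0 (shut) to 1 (fully open). A call has 1 to 8 rows; each row is the pose to reach, as a shift and turn from the pose commanded when the call began; what a row does not reach only later rows make up. A row lasts 1/8 s, in which the tool goes at most 62.5 mm and 10.7 degrees, less where a joint would pass 70% of its speed; a pose out of reach is approached as far as the arm can. A call with a gripper value outside its range is refused whole. The fingers move at their own pace and stop on an object; "squeeze" is the grip in N (left out, the last holds). Time passes only in rows, so rows that repeat a pose let the fingers close. It gives the time, the measured TCP pose, the force and the opening at its end, in the units of the state.
- read_state(): the state, without advancing time (a new reading comes with each control period).
- camera(name): name is "side" or "top" or "wrist"; returns the picture (480x640x3 uint8, red, green, blue); there is no depth.
- get_calibration(name): a dict with "intrinsics" (3x3 intrinsics, pixels), "pose" (4x4, takes a point from camera to world coordinates). Camera axes: x right, y down, z forward; pixel columns grow to the right and rows downward; lengths in mm; the calibration is good to about 2 mm. The wrist camera is an equidistant fisheye: a pixel r from the principal point sees the ray r / f radians off the axis. A picture is of the moment at which its call begins: read the wrist's pose just before it. get_calibration takes no time and is no camera call; for the wrist camera it gives the pose at the moment of the call.
- sign_off(): hands the job in, once; it reports no verdict.
The state is a dict: "clock": time; "joints": joint angles; "qd": joint speeds; "effort": joint torques, N m; "eef_pos": TCP position; "eef_rot": TCP orientation; "wrist_force": force on the tool from outside, world axes, zero at the start; "moment": the same for the moment, N m; "finger_gap": finger opening in mm.
Only numpy, scipy, OpenCV 4.12 (cv2) and the standard library are available. Lean on these libraries where they do the work, as an engineer would, in place of code of your own. Each camera call takes 0.05 s, during which the arm holds its last target.

## Working session

There is one attempt and no reset: what is moved stays moved. The work goes in short steps, Python scripts to look and compute and a tool call to move; the robot and the scene stay as the last step left them, time stands still between calls to the robot, and variables do not carry over. Pictures are saved under pics/ and viewed, and the job is handed in when it is done.

Besides the shell and the picture viewer there is one more tool, called after "Request:" as a command line: name --argument value ..., lists and objects as JSON in quotes. carry_out: Moves the arm, as the interface text tells. Its arguments: {"type":"object","properties":{"series":{"type":"array"},"squeeze":{"type":"number"}},"required":["series"]}

```bash
ls; mkdir -p pics
python3 - <<'E'
from cell import *
import cv2
print(read_state())
for n in ["side","top","wrist"]:
    c=get_calibration(n); print(n,c)
    im=camera(n); cv2.imwrite(f"pics/{n}0.png",im[:,:,::-1])
E
```

```text
pics
{'clock': 0.0, 'joints': array([ 1.23341372e+00,  3.00488462e-01,  1.52157572e+00,  1.22632186e-05,
        1.32070397e+00, -6.66351099e-02]), 'qd': array([-0.00093858,  0.00030555,  0.00011306, -0.00075234, -0.00055283,
       -0.00109608]), 'effort': array([ 2.68222779e-03, -5.31811595e+01, -3.52730584e+01,  7.09373178e-02,
        2.44394486e-02, -8.52377752e-05]), 'eef_pos': array([147.01862114, 529.68020576, 176.7790969 ]), 'eef_rot': array([-3.14042056e+00, -9.01228806e-05,  2.87084206e+00]), 'wrist_force': array([-0.90287285, -0.16968565, -0.06757198]), 'moment': array([-0.01551601, -0.00566168,  0.04161837]), 'finger_gap': 93.88985272292702}
side {'intrinsics': array([[538.1713969 ,   0.        , 317.82390394],
       [  0.        , 538.1713969 , 239.50043958],
       [  0.        ,   0.        ,   1.        ]]), 'pose': array([[ 9.12787365e-01, -2.50105387e-01,  3.22903268e-01,
         2.29073143e+02],
       [-4.08173637e-01, -5.30304402e-01,  7.43082447e-01,
        -7.95928251e+02],
       [-1.46118988e-02, -8.10076871e-01, -5.86141584e-01,
         6.53189616e+02],
[... 437 characters left out ...]
],
       [ 2.60760837e-04, -1.16223844e-01, -9.93223011e-01,
         7.77655242e+02],
       [ 0.00000000e+00,  0.00000000e+00,  0.00000000e+00,
         1.00000000e+00]])}
wrist {'intrinsics': array([[371.64829954,   0.        , 315.93551414],
       [  0.        , 371.64829954, 242.18372588],
       [  0.        ,   0.        ,   1.        ]]), 'pose': array([[ 2.68271317e-01,  9.30141746e-01,  2.50732591e-01,
         7.44180953e+01],
       [ 9.63337795e-01, -2.58136241e-01, -7.31161604e-02,
         5.49855844e+02],
       [-3.28522454e-03,  2.61155150e-01, -9.65291249e-01,
         3.83413961e+02],
       [ 0.00000000e+00,  0.00000000e+00,  0.00000000e+00,
         1.00000000e+00]])}
```

View pics/side0.png

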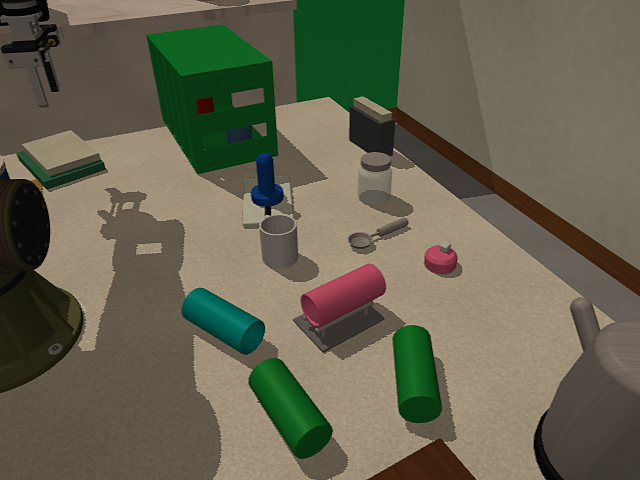

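View pics/top0.png

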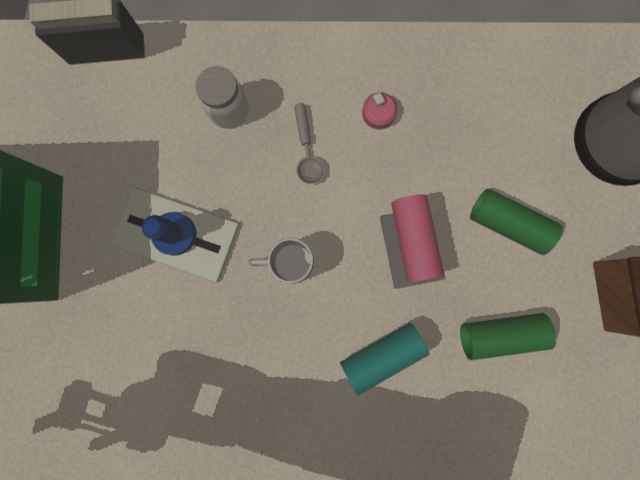

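View pics/wrist0.png

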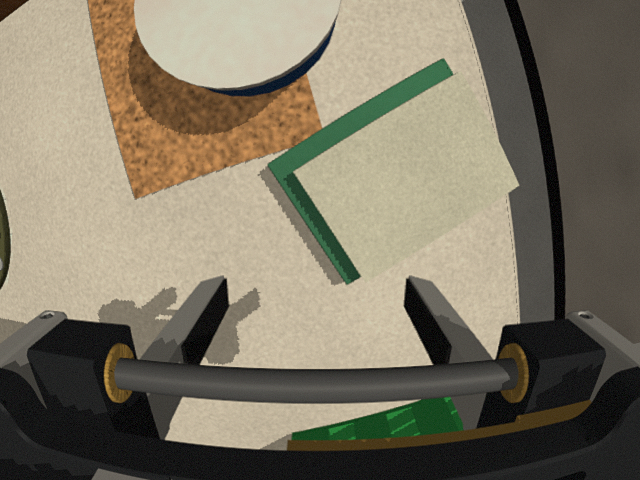

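The flask candidates are the pink tube on the cradle at top (417,238) / side (343,295), the teal tube at top (385,358), the green tubes at top (516,221) and (508,336), and the pink lid at top (380,110). I choose the pink tube on the grey cradle. Next I measure it by fitting silhouettes in both views.

```bash
cat > h.py <<'E'
import numpy as np, cv2
from scipy.optimize import minimize, least_squares
from cell import *
def proj(n,P):
    c=get_calibration(n);T=np.linalg.inv(c['pose']);K=c['intrinsics']
    p=(T[:3,:3]@np.atleast_2d(P).T+T[:3,3:]); q=K@p; return (q[:2]/q[2]).T
def ray(n,uv,z):
    c=get_calibration(n);d=c['pose'][:3,:3]@np.linalg.inv(c['intrinsics'])@np.array([uv[0],uv[1],1.])
    o=c['pose'][:3,3]; return o+d*(z-o[2])/d[2]
def cyl(a,b,ra,rb=None):
    rb=ra if rb is None else rb
    a=np.array(a,float);b=np.array(b,float);u=(b-a)/np.linalg.norm(b-a)
    v=np.cross(u,[0.3,0.5,0.81]);v/=np.linalg.norm(v);w=np.cross(u,v)
    t=np.linspace(0,2*np.pi,73)[:-1,None];r=np.cos(t)*v+np.sin(t)*w
    return np.vstack([a+ra*r,b+rb*r])
def hullmask(n,P,S=4):
    h=cv2.convexHull((proj(n,P)*S+ (S-1)/2).astype(np.float32)).astype(np.int32)
    m=np.zeros((480*S,640*S),np.uint8);cv2.fillPoly(m,[h],255)
    return cv2.resize(m,(640,480),interpolation=cv2.INTER_AREA)/255.
E
python3 - <<'E'
from h import *
masks={}
for n,box in [("top",(370,180,460,300)),("side",(285,250,400,340))]:
    im=cv2.imread(f"pics/{n}0.png");hsv=cv2.cvtColor(im,cv2.COLOR_BGR2HSV)
    m=cv2.inRange(hsv,(160,80,40),(180,255,255));k=np.zeros_like(m);x0,y0,x1,y1=box;k[y0:y1,x0:x1]=m[y0:y1,x0:x1]
    k=cv2.morphologyEx(k,cv2.MORPH_CLOSE,np.ones((5,5)))
    masks[n]=k/255.; print(n,k.sum()/255,cv2.boundingRect(k))
p0=ray("top",(419,238),70);print(p0)
def cost(p,ns):
    x,y,th=p;d=np.array([np.cos(th),np.sin(th),0])*67.5;c=np.array([x,y,55.])
    return sum(np.abs(hullmask(n,cyl(c-d,c+d,30))-masks[n]).sum() for n in ns)
for ns in (["top"],["side"],["top","side"]):
    r=min((minimize(cost,[p0[0],p0[1],th],args=(ns,),method="Nelder-Mead",options=dict(initial_simplex=np.array([p0[:2].tolist()+[th]]*4)+np.array([[0,0,0],[8,0,0],[0,8,0],[0,0,.1]]))) for th in (-3.0,-2.8,3.1,2.9)),key=lambda r:r.fun)
    print(ns,r.x,r.fun)
im=cv2.imread("pics/side0.png")[240:360,280:400];cv2.imwrite("pics/crop1.png",cv2.resize(im,None,fx=5,fy=5))
E
```

```text
top 3084.0 (392, 195, 52, 88)
side 3009.0 (301, 264, 85, 64)
[ 532.36403774 -196.85123519   70.        ]
['top'] [ 532.90349682 -196.86208931    3.32885531] 114.15686274509804
['side'] [ 534.05523886 -197.99048744   -2.947342  ] 118.27450980392157
['top', 'side'] [ 533.34782937 -197.30875725    3.34154713] 264.89019607843136
```

Run:
```python
from h import *
a=cv2.imread("pics/top0.png")[170:300,90:330];b=cv2.imread("pics/side0.png")[140:280,220:460]
cv2.imwrite("pics/crop2.png",cv2.resize(np.vstack([a,b]),None,fx=2.2,fy=2.2,interpolation=cv2.INTER_CUBIC))
```

```text
(no output)
```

View pics/crop1.png

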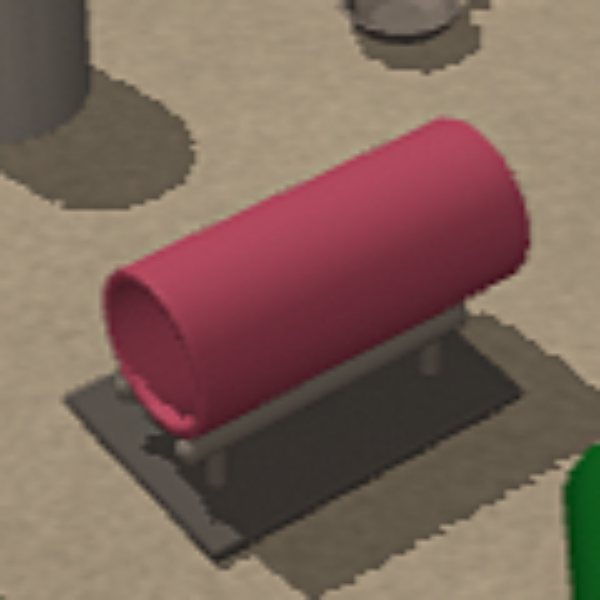

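View pics/crop2.png

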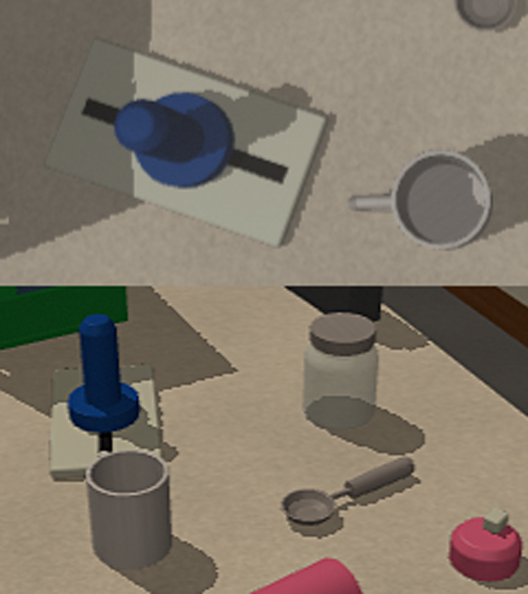

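The crop confirms it: a pink open tube in the cradle, mouth at the lower left (side ~(307,308)), towards the robot. The top and side fits agree to about 1 mm. The blue peg is visible in both views, at top (172,234) and side (266,185). I fit it and the plate next.

Run:
```python
from h import *
masks={}
for n,box in [("top",(130,200,210,265)),("side",(245,145,290,215))]:
    im=cv2.imread(f"pics/{n}0.png");hsv=cv2.cvtColor(im,cv2.COLOR_BGR2HSV)
    m=cv2.inRange(hsv,(105,110,30),(130,255,255));k=np.zeros_like(m);x0,y0,x1,y1=box;k[y0:y1,x0:x1]=m[y0:y1,x0:x1]
    masks[n]=k/255.; print(n,k.sum()/255,cv2.boundingRect(k))
def pm(n,x,y):
    a=[hullmask(n,cyl((x,y,12),(x,y,32),37)),hullmask(n,cyl((x,y,32),(x,y,112),19)),hullmask(n,cyl((x,y,112),(x,y,122),19,12))]
    return np.maximum.reduce(a)
p0=ray("top",(174,234),32);print(p0)
for ns in (["top"],["side"],["top","side"]):
    r=minimize(lambda p:sum(np.abs(pm(n,*p)-masks[n]).sum() for n in ns),p0[:2],method="Nelder-Mead",options=dict(initial_simplex=p0[:2]+np.array([[0,0],[8,0],[0,8]])))
    print(ns,r.x,r.fun)
# plate corners top view crop px/2.2+offset
for uv in [(98,40),(328,117),(281,244),(46,165)]:
    print(ray("top",(uv[0]/2.2+90,uv[1]/2.2+170),12))
for uv in [(88,105),(286,177)]: print('slot',ray("top",(uv[0]/2.2+90,uv[1]/2.2+170),12))
for nme,uv,z in [('mug',(292,261),80),('jar',(217,87),100),('lid',(380,108),30),('spoon',(311,170),5),('teal',(385,358),55),('green1',(516,221),30),('greenbox',(62,178),0),('greenbox',(60,300),0)]: print(nme,ray("top",uv,z))
```

```text
top 865.0 (142, 213, 51, 42)
side 1088.0 (251, 153, 32, 54)
[541.39206233 209.17225115  32.        ]
['top'] [542.8854822  212.81955547] 985.9098039215685
['side'] [544.64112428 214.72909175] 109.14901960784313
['top', 'side'] [544.05715957 213.73510449] 1099.6588235294116
[624.45216118 288.73378414  12.        ]
[563.14176076 103.27191346  12.        ]
[462.97448747 137.33755516  12.        ]
[524.00051623 324.32356655  12.        ]
slot [571.89992341 293.86110478  12.        ]
slot [515.37070957 135.05983339  12.        ]
mug [494.04411452   5.79013514  80.        ]
jar [770.65234406 127.82024555 100.        ]
lid [ 765.79613131 -142.10296947   30.        ]
spoon [660.43069969 -21.17609231   5.        ]
teal [ 342.07719683 -142.11375822   55.        ]
green1 [ 566.49013372 -371.49283547   30.        ]
greenbox [645.076723   424.79570736   0.        ]
greenbox [428.9457951  412.61976054   0.        ]
```

Run:
```python
from h import *
im=cv2.imread("pics/top0.png").astype(int)
box=(135,205,205,262)
m=((im[:,:,0]-im[:,:,2])>15);k=np.zeros((480,640));x0,y0,x1,y1=box;k[y0:y1,x0:x1]=m[y0:y1,x0:x1]
print(k.sum())
def pm(n,x,y):
    return np.maximum.reduce([hullmask(n,cyl((x,y,12),(x,y,32),37)),hullmask(n,cyl((x,y,32),(x,y,112),19)),hullmask(n,cyl((x,y,112),(x,y,122),19,12))])
r=minimize(lambda p:np.abs(pm("top",*p)-k).sum(),[543,213],method="Nelder-Mead",options=dict(initial_simplex=np.array([543,213])+np.array([[0,0],[8,0],[0,8]])))
print(r.x,r.fun)
o=(im*0.5+0);o[pm("top",*r.x)>.5]+=100;o[k>0]+=[0,0,80]
cv2.imwrite("pics/fit.png",cv2.resize(np.clip(o[190:290,100:250],0,255).astype(np.uint8),None,fx=4,fy=4))
```

```text
1499.0Traceback (most recent call last):
  File "<stdin>", line 8, in <module>
    res = _minimize_neldermead(fun, x0, args, callback, bounds=bounds,
                               **options)
    fxcc = func(xcc)
    fx = function(np.copy(x), *(wrapper_args + args))
  File "<stdin>", line 8, in <lambda>
  File "<stdin>", line 7, in pm
  File "h.py", line 17, in hullmask
    h=cv2.convexHull((proj(n,P)*S+ (S-1)/2).astype(np.float32)).astype(np.int32)
                      ~~~~^^^^^
  File "h.py", line 5, in proj
    c=get_calibration(n);T=np.linalg.inv(c['pose']);K=c['intrinsics']
ValueError: time passes only in moves, steps and waits
```

```bash
python3 - <<'E'
import numpy as np
np.savez("cal.npz",
 sideK=[[538.1713969,0,317.82390394],[0,538.1713969,239.50043958],[0,0,1]],
 sideT=[[9.12787365e-01,-2.50105387e-01,3.22903268e-01,2.29073143e+02],[-4.08173637e-01,-5.30304402e-01,7.43082447e-01,-7.95928251e+02],[-1.46118988e-02,-8.10076871e-01,-5.86141584e-01,6.53189616e+02],[0,0,0,1]],
 topK=[[443.55286187,0,321.33787458],[0,443.55286187,233.18346864],[0,0,1]],
 topT=[[4.42209192e-03,-9.93213200e-01,1.16223857e-01,4.56638894e+02],[-9.99990189e-01,-4.42243008e-03,2.54961416e-04,-4.03143514e+01],[2.60760837e-04,-1.16223844e-01,-9.93223011e-01,7.77655242e+02],[0,0,0,1]])
s=open("h.py").read().replace("def proj","_C=np.load('cal.npz')\ndef cal(n): return dict(intrinsics=_C[n+'K'],pose=_C[n+'T'])\ndef proj",1).replace("c=get_calibration(n)","c=cal(n)")
open("h.py","w").write(s)
E
python3 - <<'E'
from h import *
im=cv2.imread("pics/top0.png").astype(int)
box=(135,205,205,262)
m=((im[:,:,0]-im[:,:,2])>15);k=np.zeros((480,640));x0,y0,x1,y1=box;k[y0:y1,x0:x1]=m[y0:y1,x0:x1]
print(k.sum())
def pm(n,x,y):
    return np.maximum.reduce([hullmask(n,cyl((x,y,12),(x,y,32),37)),hullmask(n,cyl((x,y,32),(x,y,112),19)),hullmask(n,cyl((x,y,112),(x,y,122),19,12))])
r=minimize(lambda p:np.abs(pm("top",*p)-k).sum(),[543,213],method="Nelder-Mead",options=dict(initial_simplex=np.array([543,213])+np.array([[0,0],[8,0],[0,8]])))
print(r.x,r.fun)
o=(im*0.5+0);o[pm("top",*r.x)>.5]+=100;o[k>0]+=[0,0,80]
cv2.imwrite("pics/fit.png",cv2.resize(np.clip(o[190:290,100:250],0,255).astype(np.uint8),None,fx=4,fy=4))
E
```

```text
1499.0
[543.74226119 214.6091711 ] 356.7803921568627
```

View pics/fit.png

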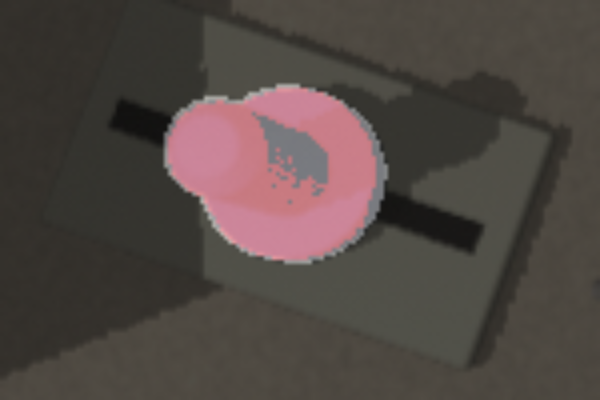

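Peg at about (544, 214), flask centre at about (533, -197, 55), mouth axis at yaw -2.942. I lift and move towards the flask first. The joint readings on the way let me check reach.

Request:
carry_out --series '[{"delta_pos": [0,0,60],"turn": [0,0,0],"hand": 1},{"delta_pos": [0,0,120],"turn": [0,0,0],"hand": 1},{"delta_pos": [20,-40,165],"turn": [0,0,0],"hand": 1},{"delta_pos": [50,-90,180],"turn": [0,0,0],"hand": 1},{"delta_pos": [80,-145,180],"turn": [0,0,0],"hand": 1},{"delta_pos": [110,-200,180],"turn": [0,0,0],"hand": 1},{"delta_pos": [140,-255,180],"turn": [0,0,0],"hand": 1},{"delta_pos": [140,-255,180],"turn": [0,0,0],"hand": 1}]'

```text
clock: 1.15
eef_pos: [288.6, 272.3, 357.7]
eef_rot: [3.141, 0.001, 2.865]
wrist_force: [-0.8, 0.5, 0.4]
finger_gap: 93.8
```

```bash
python3 -c "
from cell import *
s=read_state();print(list(s['joints'].round(4)),s['eef_pos'],s['eef_rot'],s['clock'])"
```

```text
[np.float64(0.6642), np.float64(-0.1284), np.float64(1.5759), np.float64(-0.0003), np.float64(1.6933), np.float64(-0.6303)] [288.57376139 272.26512086 357.65717145] [3.14106107e+00 7.67765347e-04 2.86522086e+00] 1.15
```

Request:
carry_out --series '[{"delta_pos": [50,-30,0],"turn": [0,0.15,0],"hand": 1},{"delta_pos": [90,-80,0],"turn": [0,0.3,0],"hand": 1},{"delta_pos": [120,-130,0],"turn": [0,0.3,0],"hand": 1},{"delta_pos": [150,-180,0],"turn": [0,0.3,0],"hand": 1},{"delta_pos": [180,-230,0],"turn": [0,0.3,0],"hand": 1},{"delta_pos": [210,-280,-20],"turn": [0,0.3,0],"hand": 1},{"delta_pos": [240,-330,-40],"turn": [0,0.3,0],"hand": 1},{"delta_pos": [240,-330,-40],"turn": [0,0.3,0],"hand": 1}]'

```text
clock: 2.15
eef_pos: [527.9, -56.7, 314.1]
eef_rot: [-3.058, -0.294, 2.856]
wrist_force: [-0.7, 1.0, -0.2]
finger_gap: 93.8
```

```bash
python3 -c "
from cell import *
s=read_state();print(list(s['joints'].round(4)),s['eef_pos'],s['eef_rot'],s['clock'])"
```

```text
[np.float64(-0.1511), np.float64(0.4123), np.float64(1.0914), np.float64(-0.0473), np.float64(1.9396), np.float64(-1.4588)] [527.92822636 -56.68704425 314.09766093] [-3.05786632 -0.29382489  2.85579519] 2.15
```

```bash
cat > kin.py <<'E'
import numpy as np
from scipy.spatial.transform import Rotation as Ro
from scipy.optimize import least_squares
rz=lambda a:Ro.from_euler('z',a);ry=lambda a:Ro.from_euler('y',a)
D=[([1.23341372,.300488462,1.52157572,1.2e-5,1.32070397,-.0666351],[147.0186,529.6802,176.779],[-3.14042,-9e-5,2.870842]),
([.6642,-.1284,1.5759,-.0003,1.6933,-.6303],[288.574,272.265,357.657],[3.14106,7.7e-4,2.86522]),
([-.1511,.4123,1.0914,-.0473,1.9396,-1.4588],[527.928,-56.687,314.098],[-3.05787,-.29382,2.85580])]
LIM=np.array([[-3.03,3.03],[-.79,2.21],[.23,2.52],[-1.04,4.18],[0,3.07],[-2.55,2.55]])
def fk(q,L):
    a1,d1,L2,La,Lb,Lt=L
    A=rz(q[0])*ry(q[1]);B=A*ry(q[2]);C=B*rz(q[3])*ry(q[4]);E=C*rz(q[5]+np.pi/2)
    p=np.array([0,0,d1])+rz(q[0]).apply([a1,0,0])+A.apply([0,0,L2])+B.apply([Lb,0,La])+C.apply([0,0,Lt])
    return p,E
def fit(D):
    f=lambda L:np.r_[np.concatenate([fk(q,L)[0]-p for q,p,_ in D]),0.02*(L-[50,350,400,400,0,280])]
    return least_squares(f,[50,350,400,400,0,280])
L=fit(D).x
def ik(p,R,q0):
    lo,hi=LIM.T
    def f(q):
        pp,E=fk(q,L);return np.r_[(pp-p)/300,(R.inv()*E).as_rotvec()]
    r=least_squares(f,np.clip(q0,lo+.01,hi-.01),bounds=(lo,hi));return r.x,r.cost
if __name__=="__main__":
    r=fit(D);print(r.x.round(1),r.cost)
    for q,p,e in D:
        pp,E=fk(q,L);print((pp-p).round(1),(Ro.from_euler('xyz',e).inv()*E).as_rotvec().round(4))
E
python3 kin.py
```

```text
[  -1.2 -316.7  107.   452.5 -314.6 -199.2] 1616.8820519129472
[ 34.1 -13.2   0.1] [-0. -0. -0.]
[ 22.7 -28.5  -1.2] [ 0.0001  0.0001 -0.    ]
[ -1.3 -14.6   1.4] [-0.  0.  0.]
```

```bash
sed -i 's/a1,d1,L2,La,Lb,Lt=L/a1,d1,L2,La,Lb,Lt,ly=L/; s/\[a1,0,0\]/[a1,ly,0]/; s/400,400,0,280\]/400,400,0,280,36]/g; s/0.02\*/0.002*/' kin.py; python3 kin.py
```

```text
[ -0.  221.4 424.4 447.5  41.1 298.9  36.6] 0.04865064001684871
[ 0. -0. -0.] [-0. -0. -0.]
[-0.  0. -0.] [ 0.0001  0.0001 -0.    ]
[ 0. -0.  0.] [-0.  0.  0.]
```

```bash
cat > plan.py <<'E'
from kin import *
th=3.3415
def Rt(th,flip=0):
    f=np.array([np.cos(th),np.sin(th),0]);z=np.array([0,0,1.])
    t=(f-z)/2**.5;x=(f+z)/2**.5;y=np.cross(t,x)
    R=np.array([x,y,t]).T
    return Ro.from_matrix(R)*(rz(flip))
if __name__=="__main__":
  q0=np.array(D[-1][0])
  def show(n,g,R):
    global q0
    tcp=np.array(g)+19*R.as_matrix()[:,2]
    best=None
    for s in [q0]+[q0+np.array(d) for d in ([0,0,0,.5,0,0],[0,0,0,-.5,0,.8],[0,.2,-.2,0,.3,-.8])]:
        q,c=ik(tcp,R,s)
        if best is None or c<best[1]-1e-9: best=(q,c)
    print(n,tcp.round(1),best[0].round(3),'%.1e'%best[1],R.as_euler('xyz').round(3)); q0=best[0]
  f=np.array([np.cos(th),np.sin(th),0]);g=np.array([533.3,-197.3,55])-12*f
  for sgn in (0,np.pi):
    print('start',sgn)
    q0=np.array(D[-1][0])
    show('prepick',g+[0,0,100]-0*f,Rt(th,sgn));
    q00=q0
    show('pick',g,Rt(th,sgn));show('lift',g+[0,0,150],Rt(th,sgn))
    for d in (1,-1):
        q0=q00;print('spin',d)
        for k in range(1,7): show('  flip',g+[0,0,150],Rt(th,sgn+d*k*np.pi/6))
        for dy in (0,.3,.6,-.3,-.6):
            qs=q0
            R=Rt(th+dy,sgn+d*np.pi)
            show('pegup %.1f'%dy,np.array([544,214.5,32+79.5+110]),R);show('peghome',np.array([544,214.5,32+79.5]),R);q0=qs
E
python3 plan.py
```

```text
start 0
prepick [ 531.9 -197.6  141.6] [-0.256  0.88   0.914 -0.359  2.052 -2.077] 1.8e-25 [-3.142 -0.785 -2.942]
pick [ 531.9 -197.6   41.6] [-0.256  0.985  0.964 -0.336  1.907 -2.019] 1.6e-19 [-3.142 -0.785 -2.942]
lift [ 531.9 -197.6  191.6] [-0.256  0.842  0.864 -0.377  2.134 -2.113] 1.2e-24 [-3.142 -0.785 -2.942]
spin 1
  flip [ 531.9 -197.6  191.6] [-0.256  0.842  0.864 -0.377  2.134 -1.589] 1.2e-21 [-2.678 -0.659  2.657]
  flip [ 531.9 -197.6  191.6] [-0.256  0.842  0.864 -0.377  2.134 -1.066] 1.5e-25 [-2.428 -0.361  2.158]
  flip [ 531.9 -197.6  191.6] [-0.256  0.842  0.864 -0.377  2.134 -0.542] 3.0e-24 [-2.356  0.     1.771]
  flip [ 531.9 -197.6  191.6] [-0.256  0.842  0.864 -0.377  2.134 -0.018] 1.2e-22 [-2.428  0.361  1.383]
  flip [ 531.9 -197.6  191.6] [-0.256  0.842  0.864 -0.377  2.134  0.505] 9.1e-21 [-2.678  0.659  0.885]
  flip [ 531.9 -197.6  191.6] [-0.256  0.842  0.864 -0.377  2.134  1.029] 2.6e-18 [3.142 0.785 0.2  ]
pegup 0.0 [530.8 211.8 208.1] [0.284 0.908 0.711 0.08  2.304 1.684] 2.4e-23 [3.142 0.785 0.2  ]
peghome [530.8 211.8  98.1] [0.284 0.988 0.821 0.0
[... 5513 characters left out ...]
[ 0.36   0.991  0.815 -0.115  2.113 -1.73 ] 4.8e-24 [ 3.142 -0.785 -2.642]
pegup 0.6 [534.6 204.9 208.1] [ 0.434  0.874  0.772 -0.323  2.221 -2.036] 1.7e-25 [-3.142 -0.785 -2.342]
peghome [534.6 204.9  98.1] [ 0.434  0.958  0.876 -0.288  2.042 -1.969] 1.4e-23 [-3.142 -0.785 -2.342]
pegup -0.3 [530.6 215.8 208.1] [ 0.209  0.864  0.789  0.276  2.231 -1.177] 4.6e-17 [ 3.142 -0.785  3.042]
peghome [530.6 215.8  98.1] [ 0.209  0.949  0.892  0.245  2.049 -1.234] 9.8e-24 [ 3.142 -0.785  3.042]
pegup -0.6 [531.6 219.7 208.1] [ 0.137  0.787  0.92   0.433  2.101 -0.942] 1.7e-18 [-3.142 -0.785  2.742]
peghome [531.6 219.7  98.1] [ 0.137  0.881  1.015  0.397  1.928 -1.027] 6.1e-24 [-3.142 -0.785  2.742]
```

```bash
cat > go.py <<'E'
from plan import *
from cell import read_state
def rel(g,R):
    s=read_state();tcp=np.array(g)+19*R.as_matrix()[:,2]
    R0=Ro.from_euler('xyz',s['eef_rot'])
    print('dpos',(tcp-s['eef_pos']).round(1),'turn',(R*R0.inv()).as_rotvec().round(3),'now',s['eef_pos'].round(1),s['joints'].round(3),s['clock'],s['finger_gap'].round(1))
f=np.array([np.cos(th),np.sin(th),0]);g0=np.array([533.3,-197.3,55])-12*f;t0=Rt(th).as_matrix()[:,2]
E
python3 -c "
from go import *
rel(g0-90*t0,Rt(th)); print(t0)"
```

```text
Traceback (most recent call last):
  File "go.py", line 6, in rel
    print('dpos',(tcp-s['eef_pos']).round(1),'turn',(R*R0.inv()).as_rotvec().round(3),'now',s['eef_pos'].round(1),s['joints'].round(3),s['clock'],s['finger_gap'].round(1))
                                                                                                                                                  ^^^^^^^^^^^^^^^^^^^^^
AttributeError: 'float' object has no attribute 'round'
```

```bash
sed -i "s/s\['finger_gap'\].round(1)/round(s['finger_gap'],1)/" go.py
python3 -c "
from go import *
rel(g0-90*t0,Rt(th)); print(t0)"
```

```text
dpos [  66.3 -128.3 -208.9] turn [0.094 0.492 0.432] now [527.9 -56.7 314.1] [-0.151  0.412  1.091 -0.047  1.94  -1.459] 2.15 93.8
[-0.69302474 -0.14041622 -0.70710678]
```

Request:
carry_out --series '[{"delta_pos": [17,-32,-20],"turn": [0.024,0.123,0.108],"hand": 1},{"delta_pos": [33,-64,-40],"turn": [0.047,0.246,0.216],"hand": 1},{"delta_pos": [50,-96,-60],"turn": [0.07,0.369,0.324],"hand": 1},{"delta_pos": [66,-128,-90],"turn": [0.094,0.492,0.432],"hand": 1},{"delta_pos": [66,-128,-130],"turn": [0.094,0.492,0.432],"hand": 1},{"delta_pos": [66,-128,-170],"turn": [0.094,0.492,0.432],"hand": 1},{"delta_pos": [66,-128,-208],"turn": [0.094,0.492,0.432],"hand": 1},{"delta_pos": [66,-128,-208],"turn": [0.094,0.492,0.432],"hand": 1}]'

```text
clock: 3.15
eef_pos: [592.6, -181.2, 107.1]
eef_rot: [3.137, -0.785, -2.935]
wrist_force: [0.9, 0.7, 0.6]
finger_gap: 94.1
```

Run:
```python
from go import *
import cv2
rel(g0,Rt(th))
from cell import *
s=read_state();print(fk(s['joints'],L)[0]-s['eef_pos'])
for n in ["wrist","side"]: 
    cv2.imwrite(f"pics/{n}1.png",camera(n)[:,:,::-1])
```

```text
dpos [-60.7 -16.4 -65.6] turn [-0.003 -0.    -0.003] now [ 592.6 -181.2  107.1] [-0.218  1.077  0.636 -0.347  2.141 -2.072] 3.15 94.1
[-0.02297016 -0.05225485 -0.02272796]
```

View pics/wrist1.png

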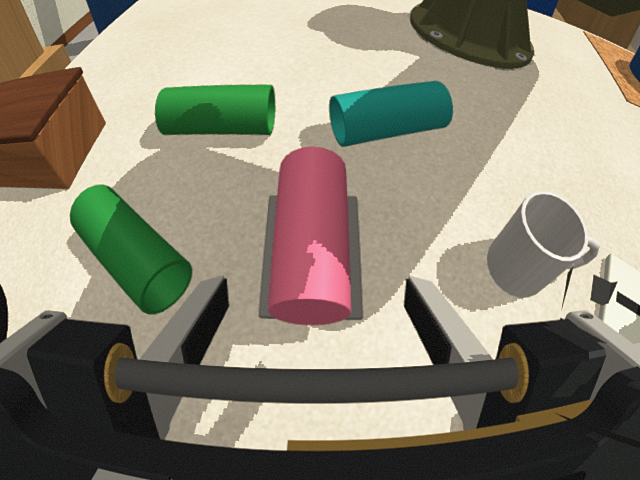

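View pics/side1.png

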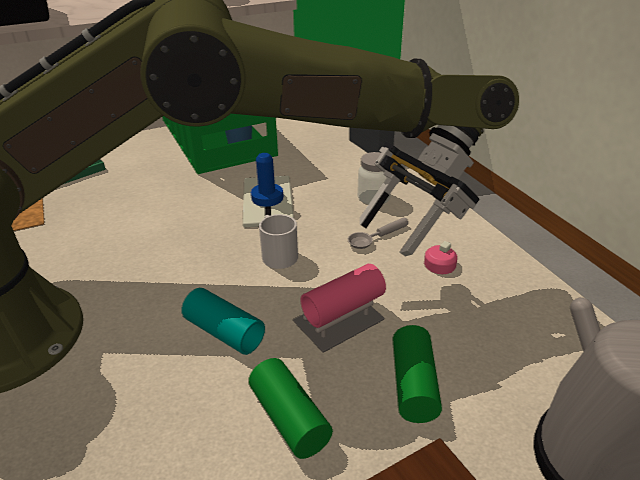

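The wrist view shows the pink tube centred between the open fingers (tube column ~313, fingers ~220 and ~410), with its closed end facing the gripper. I advance along the tool axis.

Request:
carry_out --series '[{"delta_pos": [-15,-4,-16],"turn": [0,0,0],"hand": 1},{"delta_pos": [-30,-8,-32],"turn": [0,0,0],"hand": 1},{"delta_pos": [-45,-12,-49],"turn": [0,0,0],"hand": 1},{"delta_pos": [-61,-16,-65.5],"turn": [0,0,0],"hand": 1},{"delta_pos": [-61,-16,-65.5],"turn": [0,0,0],"hand": 1}]'

```text
clock: 3.88
eef_pos: [532.3, -199.1, 45.4]
eef_rot: [3.14, -0.78, -2.94]
wrist_force: [0.8, 0.2, -0.1]
finger_gap: 93.8
```

Request:
carry_out --series '[{"delta_pos": [0,0,0],"turn": [0,0,0],"hand": 0.7},{"delta_pos": [0,0,0],"turn": [0,0,0],"hand": 0.5},{"delta_pos": [0,0,0],"turn": [0,0,0],"hand": 0.5},{"delta_pos": [0,0,0],"turn": [0,0,0],"hand": 0.5}]' --squeeze 30

```text
clock: 4.38
eef_pos: [532.2, -198.7, 44.0]
eef_rot: [3.139, -0.78, -2.938]
wrist_force: [-0.4, 11.6, 6.6]
finger_gap: 57.6
```

Request:
carry_out --series '[{"delta_pos": [0,0,0],"turn": [0,0,0],"hand": 0.4},{"delta_pos": [0,0,0],"turn": [0,0,0],"hand": 0.4},{"delta_pos": [0,0,0],"turn": [0,0,0],"hand": 0.4}]' --squeeze 30

```text
clock: 4.75
eef_pos: [532.2, -198.2, 43.9]
eef_rot: [3.137, -0.781, -2.937]
wrist_force: [-0.1, 5.8, 1.6]
finger_gap: 55.7
```

Run:
```python
from go import *
import cv2
rel(g0,Rt(th))
from cell import *
cv2.imwrite("pics/wrist2.png",camera("wrist")[:,:,::-1])
cv2.imwrite("pics/side2.png",cv2.resize(camera("side")[200:380,240:480,::-1],None,fx=3,fy=3))
```

```text
dpos [-0.3  0.6 -2.4] turn [-0.004  0.004 -0.002] now [ 532.2 -198.2   43.9] [-0.258  0.98   0.965 -0.334  1.906 -2.024] 4.75 55.7
```

View pics/wrist2.png

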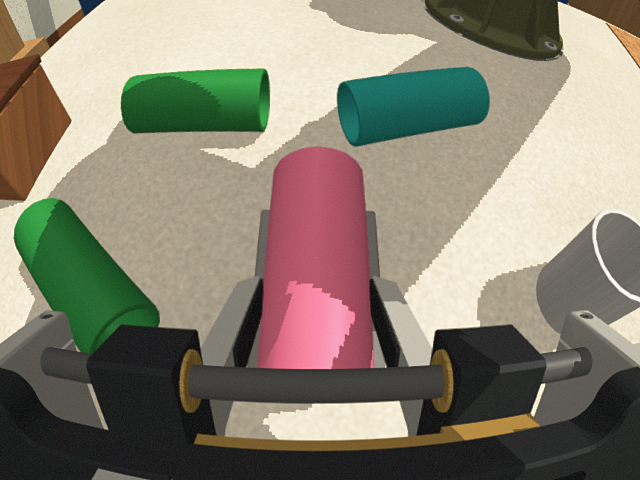

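View pics/side2.png

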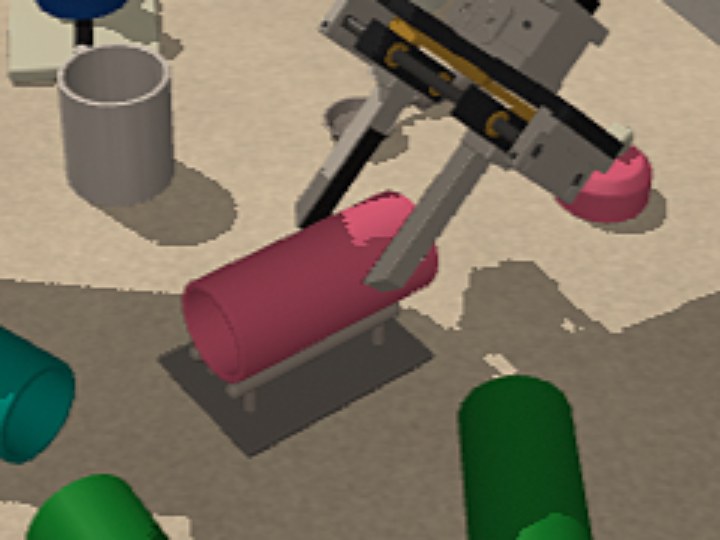

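The fingers straddle the tube and the flask hasn't shifted. The gap of 55.7 mm is a bit under 60, so I lift a little and check the hold.

Request:
carry_out --series '[{"delta_pos": [0,0,8],"turn": [0,0,0],"hand": 0.4},{"delta_pos": [0,0,20],"turn": [0,0,0],"hand": 0.4},{"delta_pos": [0,0,35],"turn": [0,0,0],"hand": 0.4},{"delta_pos": [0,0,35],"turn": [0,0,0],"hand": 0.4}]'

```text
clock: 5.35
eef_pos: [532.8, -199.3, 80.6]
eef_rot: [3.141, -0.778, -2.94]
wrist_force: [0.9, 0.4, -2.8]
finger_gap: 55.3
```

Run:
```python
from go import *
import cv2
rel(g0,Rt(th))
from cell import *
a=cv2.resize(camera("wrist")[:,:,::-1],(480,360))
b=cv2.resize(camera("side")[200:380,240:480,::-1],None,fx=2,fy=2)
cv2.imwrite("pics/m3.png",np.vstack([a[120:],b]))
```

```text
dpos [ -0.9   1.7 -39. ] turn [-0.002  0.007 -0.001] now [ 532.8 -199.3   80.6] [-0.259  0.937  0.953 -0.342  1.954 -2.043] 5.35 55.3
```

View pics/m3.png

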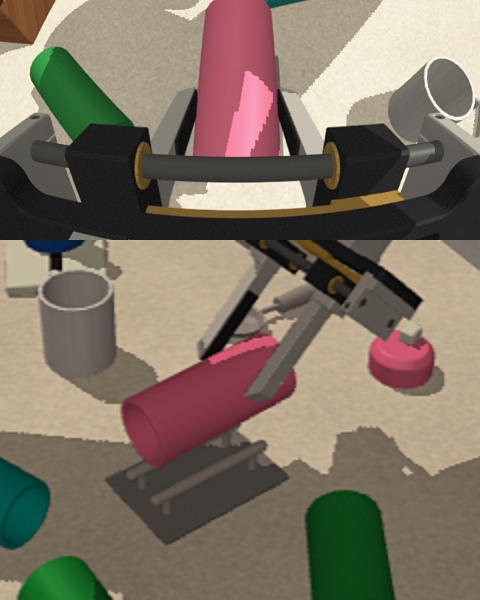

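The flask is held and clear of the cradle (force z -2.8 N, which matches 0.22 kg). I lift to flipping height.

Request:
carry_out --series '[{"delta_pos": [0,0,20],"turn": [0,0,0],"hand": 0.3},{"delta_pos": [0,0,45],"turn": [0,0,0],"hand": 0.3},{"delta_pos": [0,0,75],"turn": [0,0,0],"hand": 0.3},{"delta_pos": [0,0,105],"turn": [0,0,0],"hand": 0.3},{"delta_pos": [0,0,130],"turn": [0,0,0],"hand": 0.3},{"delta_pos": [0,0,130],"turn": [0,0,0],"hand": 0.3}]' --squeeze 40

```text
clock: 6.2
eef_pos: [532.6, -199.2, 211.2]
eef_rot: [-3.141, -0.777, -2.941]
wrist_force: [-0.3, 0.4, -2.4]
finger_gap: 55.0
```

Request:
carry_out --series '[{"delta_pos": [0,0,0],"turn": [-0.068,-0.014,-0.069],"hand": 0.3},{"delta_pos": [0,0,0],"turn": [-0.136,-0.028,-0.139],"hand": 0.3},{"delta_pos": [0,0,0],"turn": [-0.204,-0.041,-0.208],"hand": 0.3},{"delta_pos": [0,0,0],"turn": [-0.272,-0.055,-0.278],"hand": 0.3},{"delta_pos": [0,0,0],"turn": [-0.34,-0.069,-0.347],"hand": 0.3},{"delta_pos": [0,0,0],"turn": [-0.408,-0.083,-0.416],"hand": 0.3},{"delta_pos": [0,0,0],"turn": [-0.476,-0.096,-0.486],"hand": 0.3},{"delta_pos": [0,0,0],"turn": [-0.544,-0.11,-0.555],"hand": 0.3}]'

```text
clock: 7.2
eef_pos: [531.8, -199.0, 207.7]
eef_rot: [-2.527, -0.521, 2.388]
wrist_force: [1.0, 0.3, -2.3]
finger_gap: 55.1
```

Request:
carry_out --series '[{"delta_pos": [0,0,0],"turn": [-0.068,-0.014,-0.069],"hand": 0.3},{"delta_pos": [0,0,0],"turn": [-0.136,-0.028,-0.139],"hand": 0.3},{"delta_pos": [0,0,0],"turn": [-0.204,-0.041,-0.208],"hand": 0.3},{"delta_pos": [0,0,0],"turn": [-0.272,-0.055,-0.278],"hand": 0.3},{"delta_pos": [0,0,0],"turn": [-0.34,-0.069,-0.347],"hand": 0.3},{"delta_pos": [0,0,0],"turn": [-0.408,-0.083,-0.416],"hand": 0.3},{"delta_pos": [0,0,0],"turn": [-0.476,-0.096,-0.486],"hand": 0.3},{"delta_pos": [0,0,0],"turn": [-0.544,-0.11,-0.555],"hand": 0.3}]'

```text
clock: 8.2
eef_pos: [531.8, -199.0, 207.8]
eef_rot: [-2.354, 0.002, 1.774]
wrist_force: [-0.2, -0.2, -2.4]
finger_gap: 55.0
```

Request:
carry_out --series '[{"delta_pos": [0,0,0],"turn": [-0.068,-0.014,-0.069],"hand": 0.3},{"delta_pos": [0,0,0],"turn": [-0.136,-0.028,-0.139],"hand": 0.3},{"delta_pos": [0,0,0],"turn": [-0.204,-0.041,-0.208],"hand": 0.3},{"delta_pos": [0,0,0],"turn": [-0.272,-0.055,-0.278],"hand": 0.3},{"delta_pos": [0,0,0],"turn": [-0.34,-0.069,-0.347],"hand": 0.3},{"delta_pos": [0,0,0],"turn": [-0.408,-0.083,-0.416],"hand": 0.3},{"delta_pos": [0,0,0],"turn": [-0.476,-0.096,-0.486],"hand": 0.3},{"delta_pos": [0,0,0],"turn": [-0.544,-0.11,-0.555],"hand": 0.3}]'

```text
clock: 9.2
eef_pos: [531.9, -199.0, 207.8]
eef_rot: [-2.522, 0.527, 1.16]
wrist_force: [-0.6, -0.2, -1.8]
finger_gap: 54.9
```

Request:
carry_out --series '[{"delta_pos": [0,0,0],"turn": [-0.068,-0.014,-0.069],"hand": 0.3},{"delta_pos": [0,0,0],"turn": [-0.136,-0.028,-0.139],"hand": 0.3},{"delta_pos": [0,0,0],"turn": [-0.204,-0.041,-0.208],"hand": 0.3},{"delta_pos": [0,0,0],"turn": [-0.272,-0.055,-0.278],"hand": 0.3},{"delta_pos": [0,0,0],"turn": [-0.34,-0.069,-0.347],"hand": 0.3},{"delta_pos": [0,0,0],"turn": [-0.408,-0.083,-0.416],"hand": 0.3},{"delta_pos": [0,0,0],"turn": [-0.476,-0.096,-0.486],"hand": 0.3},{"delta_pos": [0,0,0],"turn": [-0.544,-0.11,-0.555],"hand": 0.3}]'

```text
clock: 10.2
eef_pos: [531.8, -199.0, 207.7]
eef_rot: [-3.139, 0.792, 0.202]
wrist_force: [0.9, 0.8, -1.9]
finger_gap: 54.8
```

Run:
```python
from go import *
import cv2
rel([544,214,32+79.5+110],Rt(th,np.pi))
from cell import *
a=camera("top")[:,:,::-1];b=camera("side")[:,:,::-1]
cv2.imwrite("pics/top4.png",a);cv2.imwrite("pics/side4.png",b)
cv2.imwrite("pics/m4.png",np.hstack([cv2.resize(a[150:400,300:500],None,fx=2,fy=2),cv2.resize(b[180:430,240:440],None,fx=2,fy=2)]))
```

```text
dpos [-1.000e+00  4.103e+02  3.000e-01] turn [-0.001 -0.007 -0.   ] now [ 531.8 -199.   207.7] [-0.257  0.837  0.838 -0.388  2.167  1.01 ] 10.2 54.8
```

View pics/m4.png

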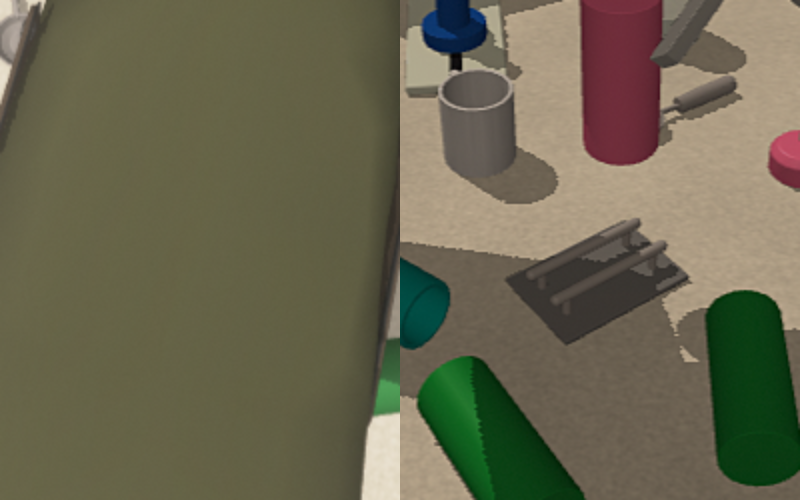

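The flask is upside down, mouth at side ~(350,258). I fit its real pose in the hand from this view.

```bash
cat > fit.py <<'E'
import sys
from h import *
from plan import *
def fitflask(img,pos,rot,box,excl=None,n="side",mode="full"):
    im=img.astype(int);hsv=cv2.cvtColor(img,cv2.COLOR_BGR2HSV)
    m=cv2.inRange(hsv,(160,80,30),(180,255,255));k=np.zeros_like(m);x0,y0,x1,y1=box;k[y0:y1,x0:x1]=m[y0:y1,x0:x1]
    k=cv2.morphologyEx(k,cv2.MORPH_OPEN,np.ones((3,3)))
    W=np.zeros((480,640));W[y0-5:y1+5,x0-5:x1+5]=1
    if excl is not None: W[excl>0]=0
    R=Ro.from_euler('xyz',rot).as_matrix();g=pos-19*R[:,2]
    def pose(p):
        u,v,ph=p
        # mouth dir nominal in tool frame: (x... ) tool x=(f'+z')/.. -> after flip mouth = (z - x)/sqrt2 ; before = (z+x)/sqrt2
        d=Ro.from_rotvec(ph*R[:,1]).apply((R[:,2]+R[:,0])/2**.5)
        c=g+u*d+v*np.cross(R[:,1],d);return c,d
    def mk(p):
        c,d=pose(p);return hullmask(n,cyl(c-67.5*d,c+67.5*d,30))
    cost=lambda p:(W*np.abs(mk(p)-k/255.)).sum()
    r=minimize(cost,[12,0,0],method="Nelder-Mead",options=dict(initial_simplex=np.array([[12,0,0],[20,0,0],[12,6,0],[12,0,.12]])))
    c,d=pose(r.x);print('u,v,phi',r.x.round(3),'cost',r.fun,'center',c.round(1),'dir',d.round(3),'mouth',(c+67.5*d).round(1),'tilt',np.arccos(-d[2]).round(3))
    return c,d,mk(r.x),k,W
E
python3 - <<'E'
from fit import *
img=cv2.imread("pics/side4.png")
ex=np.zeros((480,640),np.uint8);cv2.fillPoly(ex,[np.array([[360,212],[372,218],[430,150],[430,60],[390,60]])],255)
from cell import read_state
s=read_state()
c,d,m,k,W=fitflask(img,s['eef_pos'],s['eef_rot'],(310,110,420,270),ex)
o=img.copy();e=cv2.Canny((m*255).astype(np.uint8),50,150);o[e>0]=(0,255,0)
cv2.imwrite("pics/fit4.png",cv2.resize(o[80:300,260:460],None,fx=3,fy=3))
E
```

```text
u,v,phi [12.936 -1.118  0.026] cost 106.90196078431373 center [ 544.3 -196.5  208.3] dir [ 0.018  0.007 -1.   ] mouth [ 545.5 -196.   140.8] tilt 0.02
```

View pics/fit4.png

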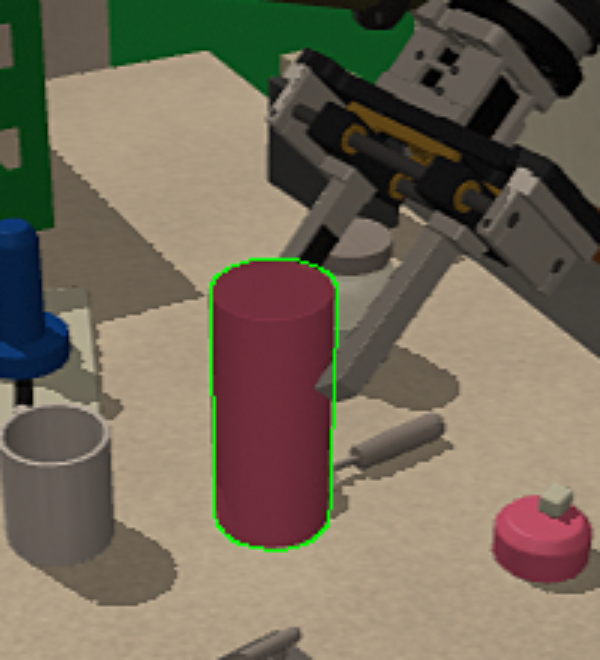

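The fit is tight: mouth (545.5, -196.0, 140.8), tilt 0.02. I carry it over the peg and trim the tilt.

Request:
carry_out --series '[{"delta_pos": [0,10,5],"turn": [0,0,0],"hand": 0.3},{"delta_pos": [0,30,10],"turn": [0,0,0],"hand": 0.3},{"delta_pos": [0,60,15],"turn": [0,0.009,0],"hand": 0.3},{"delta_pos": [0,95,15],"turn": [-0.007,0.018,0],"hand": 0.3},{"delta_pos": [0,130,15],"turn": [-0.007,0.018,0],"hand": 0.3},{"delta_pos": [0,165,15],"turn": [-0.007,0.018,0],"hand": 0.3},{"delta_pos": [0,200,15],"turn": [-0.007,0.018,0],"hand": 0.3},{"delta_pos": [0,235,15],"turn": [-0.007,0.018,0],"hand": 0.3}]'

```text
clock: 11.3
eef_pos: [531.7, 38.4, 224.4]
eef_rot: [-3.141, 0.809, 0.205]
wrist_force: [0.2, -0.1, -0.8]
finger_gap: 54.9
```

Request:
carry_out --series '[{"delta_pos": [0,35,0],"turn": [0,0,0],"hand": 0.3},{"delta_pos": [0,70,0],"turn": [0,0,0],"hand": 0.3},{"delta_pos": [0,105,0],"turn": [0,0,0],"hand": 0.3},{"delta_pos": [0,140,0],"turn": [0,0,0],"hand": 0.3},{"delta_pos": [0,165,0],"turn": [0,0,0],"hand": 0.3},{"delta_pos": [0,176,0],"turn": [0,0,0],"hand": 0.3},{"delta_pos": [0,176,0],"turn": [0,0,0],"hand": 0.3}]'

```text
clock: 12.18
eef_pos: [531.8, 212.5, 223.9]
eef_rot: [-3.141, 0.809, 0.204]
wrist_force: [-0.4, -0.7, -2.9]
finger_gap: 54.9
```

Run:
```python
from fit import *
from cell import *
s=read_state();print(s['eef_pos'].round(1),s['eef_rot'].round(3),s['clock'],s['finger_gap'],s['wrist_force'].round(1),s['joints'].round(2))
img=camera("side")[:,:,::-1].copy();cv2.imwrite("pics/side5.png",img)
cv2.imwrite("pics/s5.png",cv2.resize(img[40:240,180:400],None,fx=3,fy=3))
cv2.imwrite("pics/w5.png",camera("wrist")[:,:,::-1])
```

```text
[531.8 212.5 223.9] [-3.141  0.809  0.204] 12.175 54.88226507077516 [-0.4 -0.7 -2.9] [0.29 0.92 0.66 0.08 2.36 1.69]
```

View pics/s5.png

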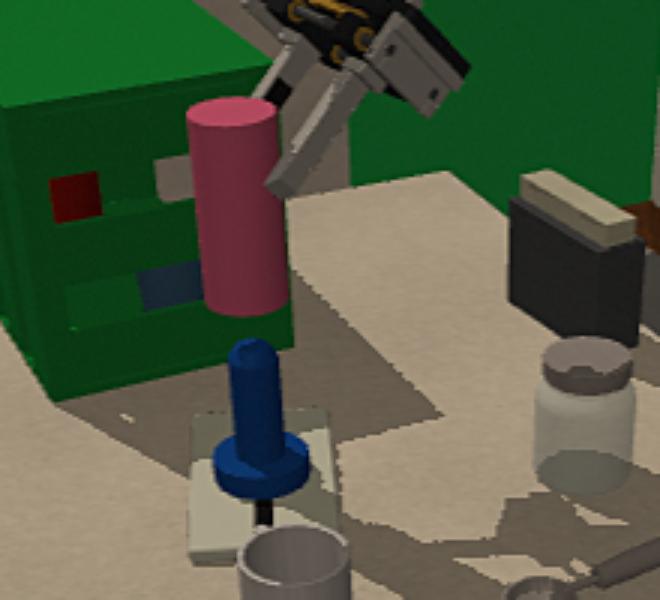

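View pics/w5.png

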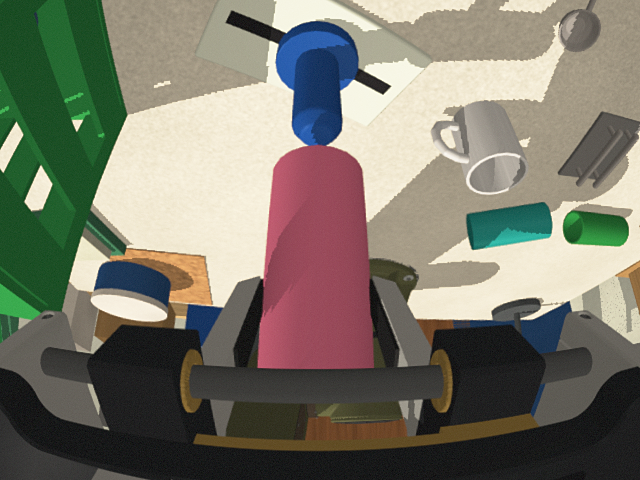

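Both views show the flask right above the peg and in line with it. In the wrist view the flask axis is at column ~318 and the peg at ~317. I fit both numerically.

Run:
```python
from fit import *
from cell import read_state
img=cv2.imread("pics/side5.png")
ex=np.zeros((480,640),np.uint8);cv2.fillPoly(ex,[np.array([[266,100],[276,108],[300,90],[320,60],[320,40],[285,40],[268,62]])],255)
s=read_state()
c,d,m,k,W=fitflask(img,s['eef_pos'],s['eef_rot'],(235,65,285,150),ex)
o=img.copy();e=cv2.Canny((m*255).astype(np.uint8),50,150);o[e>0]=(0,255,0)
x,y=544.6,214.7
for P in (cyl((x,y,12),(x,y,32),37),cyl((x,y,32),(x,y,112),19),cyl((x,y,112),(x,y,122),19,12)):
    e=cv2.Canny((hullmask("side",P)*255).astype(np.uint8),50,150);o[e>0]=(0,255,255)
cv2.imwrite("pics/fit5.png",cv2.resize(o[50:230,210:330],None,fx=4,fy=3.3))
```

```text
u,v,phi [ 1.1274e+01 -2.2070e+00  4.0000e-03] cost 83.12549019607843 center [543.2 213.6 225.9] dir [-0.019 -0.004 -1.   ] mouth [541.9 213.4 158.4] tilt 0.02
```

View pics/fit5.png

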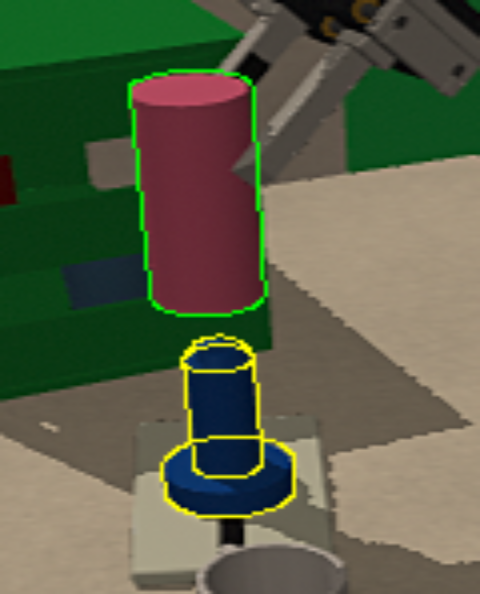

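Request:
carry_out --series '[{"delta_pos": [1.5,1,0],"turn": [0.003,-0.008,0],"hand": 0.3},{"delta_pos": [1.5,1,-10],"turn": [0.003,-0.008,0],"hand": 0.3},{"delta_pos": [1.5,1,-20],"turn": [0.003,-0.008,0],"hand": 0.3},{"delta_pos": [1.5,1,-30],"turn": [0.003,-0.008,0],"hand": 0.3},{"delta_pos": [1.5,1,-38],"turn": [0.003,-0.008,0],"hand": 0.3},{"delta_pos": [1.5,1,-46],"turn": [0.003,-0.008,0],"hand": 0.3},{"delta_pos": [1.5,1,-52],"turn": [0.003,-0.008,0],"hand": 0.3},{"delta_pos": [1.5,1,-52],"turn": [0.003,-0.008,0],"hand": 0.3}]'

```text
clock: 13.28
eef_pos: [533.5, 212.9, 171.4]
eef_rot: [-3.14, 0.802, 0.204]
wrist_force: [-0.3, -0.7, -2.3]
finger_gap: 54.6
```

Run:
```python
from fit import *
from cell import *
s=read_state();print(s['eef_pos'].round(1),s['eef_rot'].round(3),s['clock'],s['finger_gap'],s['wrist_force'].round(1),s['moment'].round(2))
img=camera("side")[:,:,::-1].copy();cv2.imwrite("pics/side6.png",img)
cv2.imwrite("pics/s6.png",cv2.resize(img[60:240,200:360],None,fx=3.3,fy=3.3))
```

```text
[533.5 212.9 171.4] [-3.14   0.802  0.204] 13.275 54.632068017660956 [-0.3 -0.7 -2.3] [ 0.09 -0.47 -0.03]
```

View pics/s6.png

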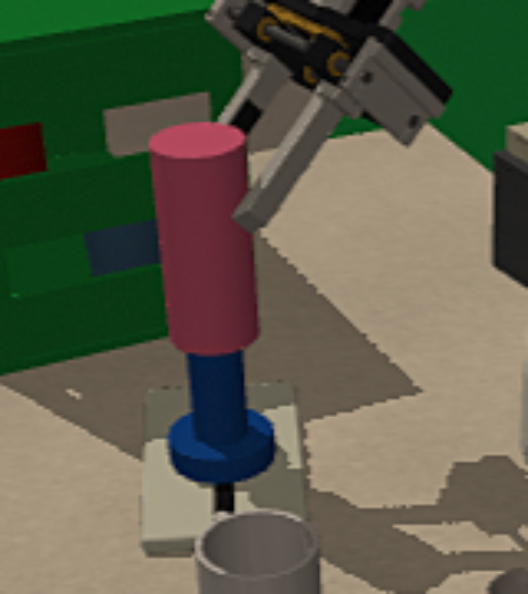

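The peg tip is inside the mouth with no contact force. The flask sits ~1 px left of the post, so I shift it slightly and lower on.

Request:
carry_out --series '[{"delta_pos": [1.5,-0.7,0],"turn": [0,0,0],"hand": 0.3},{"delta_pos": [1.5,-0.7,-8],"turn": [0,0,0],"hand": 0.3},{"delta_pos": [1.5,-0.7,-17],"turn": [0,0,0],"hand": 0.3},{"delta_pos": [1.5,-0.7,-26],"turn": [0,0,0],"hand": 0.3},{"delta_pos": [1.5,-0.7,-35],"turn": [0,0,0],"hand": 0.3},{"delta_pos": [1.5,-0.7,-43],"turn": [0,0,0],"hand": 0.3},{"delta_pos": [1.5,-0.7,-50],"turn": [0,0,0],"hand": 0.3},{"delta_pos": [1.5,-0.7,-50],"turn": [0,0,0],"hand": 0.3}]'

```text
clock: 14.32
eef_pos: [534.9, 212.2, 121.3]
eef_rot: [-3.14, 0.802, 0.204]
wrist_force: [0.3, -0.6, -1.1]
finger_gap: 55.0
```

Run:
```python
from fit import *
from cell import *
s=read_state();print(s['eef_pos'].round(1),s['eef_rot'].round(3),s['clock'],s['finger_gap'],s['wrist_force'].round(1),s['moment'].round(2))
img=camera("side")[:,:,::-1].copy();cv2.imwrite("pics/side7.png",img)
cv2.imwrite("pics/s7.png",cv2.resize(img[60:240,200:360],None,fx=3.3,fy=3.3))
```

```text
[534.9 212.2 121.3] [-3.14   0.802  0.204] 14.325 55.01414016816541 [ 0.3 -0.6 -1.1] [ 0.11 -0.46 -0.02]
```

View pics/s7.png

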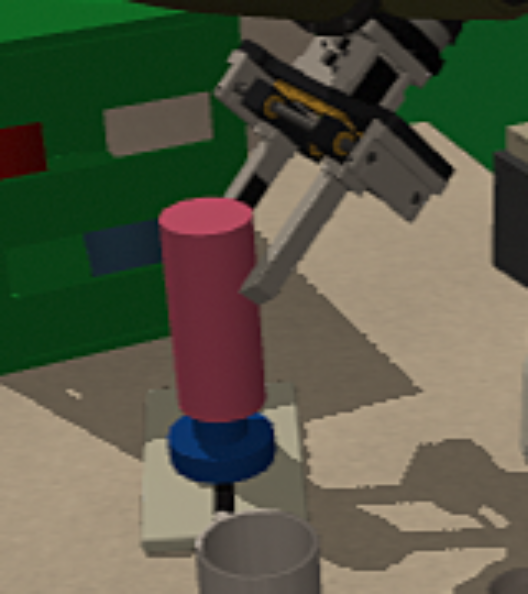

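Request:
carry_out --series '[{"delta_pos": [0,0,-5],"turn": [0,0,0],"hand": 0.3},{"delta_pos": [0,0,-10],"turn": [0,0,0],"hand": 0.3},{"delta_pos": [0,0,-15],"turn": [0,0,0],"hand": 0.3},{"delta_pos": [0,0,-19],"turn": [0,0,0],"hand": 0.3},{"delta_pos": [0,0,-19],"turn": [0,0,0],"hand": 0.3}]'

```text
clock: 15.0
eef_pos: [535.0, 212.2, 102.5]
eef_rot: [-3.14, 0.802, 0.204]
wrist_force: [0.4, -0.4, -1.0]
finger_gap: 55.1
```

Request:
carry_out --series '[{"delta_pos": [0,0,-1.5],"turn": [0,0,0],"hand": 0.3},{"delta_pos": [0,0,-3],"turn": [0,0,0],"hand": 0.3},{"delta_pos": [0,0,-3],"turn": [0,0,0],"hand": 0.3}]'

```text
clock: 15.38
eef_pos: [535.1, 212.2, 99.8]
eef_rot: [-3.14, 0.801, 0.204]
wrist_force: [-1.1, 0.1, -2.2]
finger_gap: 55.0
```

Request:
carry_out --series '[{"delta_pos": [0,0,-1],"turn": [0,0,0],"hand": 0.3},{"delta_pos": [0,0,-2],"turn": [0,0,0],"hand": 0.3},{"delta_pos": [0,0,-2],"turn": [0,0,0],"hand": 0.3}]'

```text
clock: 15.75
eef_pos: [535.3, 212.2, 98.4]
eef_rot: [-3.14, 0.8, 0.204]
wrist_force: [1.4, -0.8, 5.1]
finger_gap: 55.0
```

Request:
carry_out --series '[{"delta_pos": [0,0,-1],"turn": [0,0,0],"hand": 0.3},{"delta_pos": [0,0,-1.5],"turn": [0,0,0],"hand": 0.3},{"delta_pos": [0,0,-1.5],"turn": [0,0,0],"hand": 0.3}]'

```text
clock: 16.12
eef_pos: [535.5, 212.1, 98.2]
eef_rot: [-3.139, 0.8, 0.204]
wrist_force: [3.0, -1.3, 12.8]
finger_gap: 54.9
```

Run:
```python
from fit import *
from cell import *
s=read_state();print(s['eef_pos'].round(1),s['eef_rot'].round(3),s['clock'],s['finger_gap'],s['wrist_force'].round(1),s['moment'].round(2))
img=camera("side")[:,:,::-1].copy();cv2.imwrite("pics/side8.png",img)
cv2.imwrite("pics/s8.png",cv2.resize(img[60:240,200:360],None,fx=3.3,fy=3.3))
```

```text
[535.5 212.1  98.2] [-3.139  0.8    0.204] 16.125 54.89625034265096 [ 3.  -1.3 12.8] [-0.37  1.34  0.23]
```

View pics/s8.png

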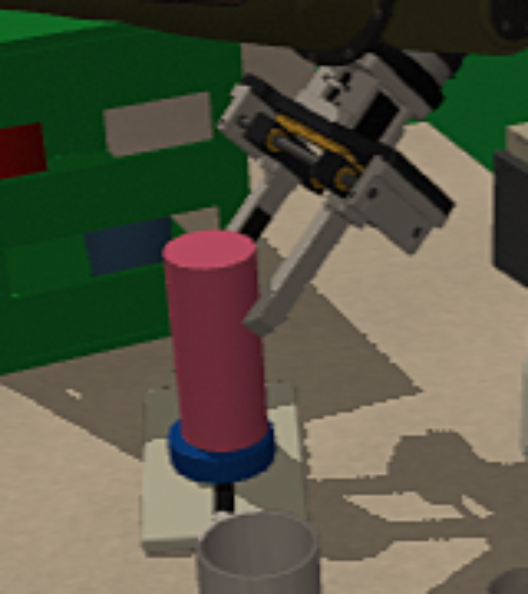

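Contact at TCP z ≈ 98.4, where it was expected, and the rim is on the collar. I relieve the push, ease the grip, then open.

Request:
carry_out --series '[{"delta_pos": [0,0,1],"turn": [0,0,0],"hand": 0.3},{"delta_pos": [0,0,1],"turn": [0,0,0],"hand": 0.5},{"delta_pos": [0,0,1],"turn": [0,0,0],"hand": 0.58},{"delta_pos": [0,0,1],"turn": [0,0,0],"hand": 0.62},{"delta_pos": [0,0,1],"turn": [0,0,0],"hand": 0.66},{"delta_pos": [0,0,1],"turn": [0,0,0],"hand": 0.8},{"delta_pos": [0,0,1],"turn": [0,0,0],"hand": 1},{"delta_pos": [0,0,1],"turn": [0,0,0],"hand": 1}]' --squeeze 5

```text
clock: 17.18
eef_pos: [535.1, 212.3, 97.3]
eef_rot: [-3.14, 0.801, 0.204]
wrist_force: [-0.2, -0.6, 0.1]
finger_gap: 88.5
```

Run:
```python
from fit import *
from cell import *
s=read_state();print(s['eef_pos'].round(1),s['eef_rot'].round(3),s['clock'],s['finger_gap'],s['wrist_force'].round(1),s['moment'].round(2))
img=camera("side")[:,:,::-1].copy();cv2.imwrite("pics/side9.png",img)
w=camera("wrist")[:,:,::-1]
a=cv2.resize(img[60:240,200:360],None,fx=2.5,fy=2.5);b=cv2.resize(w,(533,400))
c=np.zeros((450,400+533,3),np.uint8);c[:450,:400]=a;c[:400,400:]=b
cv2.imwrite("pics/m9.png",cv2.resize(c,(800,386)))
print(Ro.from_euler('xyz',s['eef_rot']).as_matrix()[:,2])
```

```text
[535.1 212.3  97.3] [-3.14   0.801  0.204] 17.175 88.4902671963113 [-0.2 -0.6  0.1] [ 0.06 -0.1   0.03]
[-0.70354364 -0.14347088 -0.696019  ]
```

View pics/m9.png

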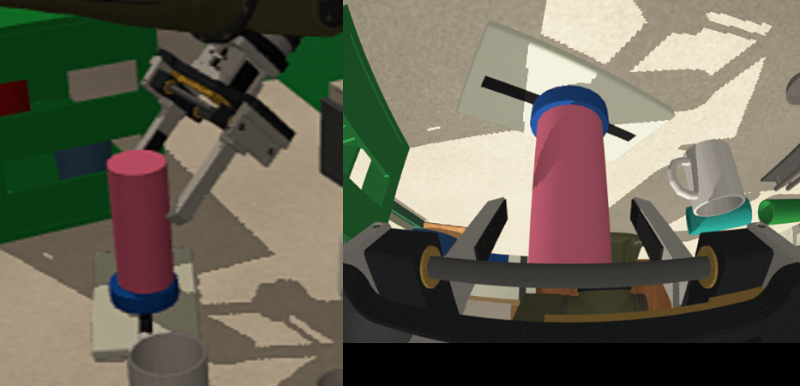

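The fingers are open and clear on both sides, and the flask is on the collar. I retreat along the tool axis.

Request:
carry_out --series '[{"delta_pos": [7,1.5,7],"turn": [0,0,0],"hand": 1},{"delta_pos": [17,3.5,17],"turn": [0,0,0],"hand": 1},{"delta_pos": [32,6.5,32],"turn": [0,0,0],"hand": 1},{"delta_pos": [50,10,50],"turn": [0,0,0],"hand": 1},{"delta_pos": [68,14,68],"turn": [0,0,0],"hand": 1},{"delta_pos": [85,17,85],"turn": [0,0,0],"hand": 1},{"delta_pos": [85,17,110],"turn": [0,0,0],"hand": 1},{"delta_pos": [85,17,110],"turn": [0,0,0],"hand": 1}]'

```text
clock: 18.27
eef_pos: [592.2, 220.2, 204.2]
eef_rot: [-3.136, 0.783, 0.204]
wrist_force: [-0.6, 0.0, -0.0]
finger_gap: 93.9
```

Run:
```python
from fit import *
from cell import *
s=read_state();print(s['eef_pos'].round(1),s['clock'],s['finger_gap'],s['wrist_force'].round(1))
img=camera("side")[:,:,::-1].copy();top=camera("top")[:,:,::-1].copy();cv2.imwrite("pics/side10.png",img);cv2.imwrite("pics/top10.png",top)
def mask(im):
    h=cv2.cvtColor(im,cv2.COLOR_BGR2HSV);return cv2.inRange(h,(160,80,30),(180,255,255))
k=np.zeros((480,640));k[100:215,235:300]=mask(img)[100:215,235:300]/255.
W=np.zeros((480,640));W[95:220,230:305]=1
def mk(p):
    x,y,z,a,b=p;d=np.array([a,b,-1]);d/=np.linalg.norm(d);m=np.array([x,y,z]);return hullmask("side",cyl(m,m-135*d,30))
sx=np.array([[544,214,32,0,0]]*6)+np.vstack([np.zeros(5),np.diag([5,5,5,.04,.04])])
r=minimize(lambda p:(W*np.abs(mk(p)-k)).sum(),sx[0],method="Nelder-Mead",options=dict(initial_simplex=sx,maxiter=400));print('free',r.x.round(3),r.fun)
for z in (32,38,44):
  r=minimize(lambda p:(W*np.abs(mk([p[0],p[1],z,0,0])-k)).sum(),[544,214],method="Nelder-Mead",options=dict(initial_simplex=[[544,214],[549,214],[544,219]]));print('upright z',z,r.x.round(2),r.fun)
a=cv2.resize(img[60:240,200:360],None,fx=2.4,fy=2.4);b=cv2.resize(top,(560,420))
c=np.zeros((432,a.shape[1]+560,3),np.uint8);c[:a.shape[0],:a.shape[1]]=a;c[:420,a.shape[1]:]=b
cv2.imwrite("pics/m10.png",cv2.resize(c,(800,int(432*800/c.shape[1]))))
```

```text
[592.2 220.2 204.2] 18.275 93.94174120092643 [-0.6  0.  -0. ]
free [ 5.51133e+02  2.29657e+02  2.33510e+01 -3.00000e-03 -6.00000e-03] 55.090196078431376Traceback (most recent call last):
  File "<stdin>", line 14, in <module>
    res = _minimize_neldermead(fun, x0, args, callback, bounds=bounds,
                               **options)
    fsim[k] = func(sim[k])
              ~~~~^^^^^^^^
    fx = function(np.copy(x), *(wrapper_args + args))
  File "<stdin>", line 14, in <lambda>
  File "<stdin>", line 10, in mk
numpy._core._exceptions._UFuncOutputCastingError: Cannot cast ufunc 'divide' output from dtype('float64') to dtype('int64') with casting rule 'same_kind'
```

Run:
```python
from fit import *
img=cv2.imread("pics/side10.png");top=cv2.imread("pics/top10.png")
def mask(im):
    h=cv2.cvtColor(im,cv2.COLOR_BGR2HSV);return cv2.inRange(h,(160,80,30),(180,255,255))
k=np.zeros((480,640));k[100:215,235:300]=mask(img)[100:215,235:300]/255.
W=np.zeros((480,640));W[95:220,230:305]=1
def mk(p):
    x,y,z=p;m=np.array([x,y,z],float);return hullmask("side",cyl(m,m+[0,0,135.],30))
for x,y in ((544,214),(546,214),(544,216)):
  z=np.arange(24,44,1.);c=[(W*np.abs(mk([x,y,zz])-k)).sum() for zz in z];print(x,y,z[np.argmin(c)],min(c))
for z in (32,36):
  r=minimize(lambda p:(W*np.abs(mk([p[0],p[1],z])-k)).sum(),[544.,214.],method="Nelder-Mead",options=dict(initial_simplex=[[544.,214],[549,214],[544,219]]));print('z',z,r.x.round(2),r.fun)
a=cv2.resize(img[60:240,200:360],None,fx=2.4,fy=2.4);b=cv2.resize(top,(560,420))
c=np.zeros((432,a.shape[1]+560,3),np.uint8);c[:a.shape[0],:a.shape[1]]=a;c[:420,a.shape[1]:]=b
cv2.imwrite("pics/m10.png",cv2.resize(c,(800,int(432*800/c.shape[1]))))
```

```text
544 214 31.0 179.31372549019608
546 214 32.0 99.49411764705883
544 216 31.0 211.64313725490194
z 32 [546.92 214.46] 85.31372549019608
z 36 [545.07 208.73] 106.58039215686276
```

View pics/m10.png

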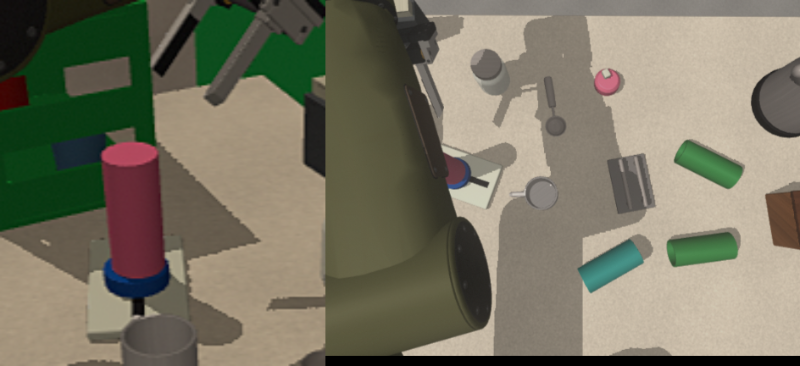

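The flask is upright with its rim at the collar height (fit at z = 32 mm gives (546.9, 214.5), 3 mm from the peg). The mug, spoon, jar and lid are where they were. I settle the arm, compare the bystanders' pixels, and hand in.

Request:
carry_out --series '[{"delta_pos": [-10,0,0],"turn": [0,0,0],"hand": 1},{"delta_pos": [-10,0,0],"turn": [0,0,0],"hand": 1},{"delta_pos": [-10,0,0],"turn": [0,0,0],"hand": 1},{"delta_pos": [-10,0,0],"turn": [0,0,0],"hand": 1}]'

```text
clock: 18.88
eef_pos: [582.3, 220.1, 200.0]
eef_rot: [-3.137, 0.789, 0.204]
wrist_force: [-0.4, -0.3, -0.5]
finger_gap: 94.0
```

Run:
```python
from h import *
a=cv2.imread("pics/side0.png");c=camera("side")[:,:,::-1].copy()
cv2.imwrite("pics/side11.png",c)
for n,(x0,y0,x1,y1) in dict(mug=(250,205,305,275),jar=(350,145,400,210),spoon=(340,210,415,255),lid=(415,235,465,280)).items():
    t=a[y0:y1,x0:x1];r=cv2.matchTemplate(c[y0-10:y1+10,x0-10:x1+10],t,cv2.TM_CCOEFF_NORMED)
    _,v,_,l=cv2.minMaxLoc(r);print(n,round(v,2),(l[0]-10,l[1]-10))
s=read_state();print(s['eef_pos'].round(1),abs(s['qd']).max(),s['wrist_force'].round(2),s['clock'])
d=cv2.absdiff(cv2.imread("pics/side10.png")[130:215,235:300],c[130:215,235:300]);print('flask diff',d.mean())
```

```text
mug 0.72 (0, 0)
jar 0.91 (0, 0)
spoon 0.54 (0, 0)
lid 0.66 (0, 0)
[582.2 220.1 199.9] 0.0056693770661150914 [ 0.35  0.52 -0.25] 18.925
flask diff 0.8620211161387632
```

```bash
python3 -c "
from cell import *
print(sign_off())"
```

```text
the job is handed in; nothing more can be done
None
```

I gripped the pink flask in its cradle with the tool leaning 45°, turned it half a turn so the mouth faced down, and carried it over the blue peg. I found the peg by camera at about (544, 214) mm. I lowered the flask until the rim pressed on the collar (about 13 N at the wrist), relieved the push, let go and backed off. The job was handed in at about 19 s.

**Last checks:**
- **Flask pose:** the side view shows it upright with its rim at collar height. With the height set to 32 mm above the table, the fit gives (546.9, 214.5) mm, about 3 mm off the peg centre and inside its play.
- **Clearance:** the fingers are fully open and about 30 mm above the flask, with wrist force near zero.
- **Bystanders:** the mug, jar, spoon and lid show no pixel shift. The matches for the spoon and lid are weak (0.54 and 0.66), probably because of changed shadows.

**Disagreements:**
- **Free fit:** with height and tilt left open, the single-view fit gave (551, 230, 23) mm. Depth and height trade off in one view, so I relied on the contact height and the fixed-height fit.
- **Finger gap:** it read about 55 mm on the 60 mm tube throughout the grip, but the hold was firm.
- **Retreat:** the retreat stopped short at its reach limit, with no contact.

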